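# Ready the bench torque tester

### The arm

A 7-joint arm with a two-finger parallel gripper is mounted at the origin on the work surface. World frame = base frame: x ahead of the robot, y to its left, z up, the work surface at z = 0. Lengths are in m, angles in rad, forces in N, time in s.
With the tool pointing down it reaches from about 0.4 to 0.85 m from the base axis. Payload 4.5 kg.
Tool frame: the origin (TCP) lies midway between the tips of the shut fingers; the grasp point (between the pads) lies 19 mm behind it; z points along the fingers, y is the line along which they close (so a half turn about z gives the same grasp; the last joint's range is limited). The gripper opens to 88 mm and grips with 3 to 60 N. Pads are 18 mm wide; open, the fingers measure 123 mm over their backs; the gripper's body (75 mm by 187 mm) begins 45 mm behind the grasp point.
Start: joints at [-1.254, 0.689, -0.195, 1.565, 0.157, 0.902, -0.215], TCP at [0.174, 0.6, 0.239] pointing down, gripper open.
Joint ranges: [-3.01, 3.01], [-0.46, 2.08], [-1.47, 1.51], [0.13, 2.56], [-1, 4.14], [0.04, 2.09], [-2.66, 2.66]. Speed limits (rad/s): [2.57, 2.57, 3.14, 3.14, 3.14, 3.14, 3.14].

### API

Orientations are given as a unit quaternion [x, y, z, w].
In Python, from plant import r gives the robot as it stands.
- The arm moves only by the tool move_arm, never from a script. Its argument "targets" is a list that holds one entry, the list of rows, each a list of 7 numbers: the opening, from 0 (shut) to 1 (fully open), then the shift along the tool's x, y, z in mm, then the turn, a rotation vector about the tool's x, y, z in degrees. In form: [[[claw, dx, dy, dz, ax, ay, az], ...]]. A call has 1 to 10 rows; each row is the pose to reach, as a shift and turn from the pose commanded when the call began, along the tool's axes at that moment; what a row does not reach only later rows make up. A row lasts 1/8 s, in which the tool goes at most 62.5 mm and 10.7 degrees, less where a joint would pass 70% of its speed; a pose out of reach is approached as far as the arm can. A call with a gripper value outside its range is refused whole. The fingers move at their own pace and stop on an object; "newtons" is the grip in N (left out, the last holds). Time passes only in rows, so rows that repeat a pose let the fingers close. It gives the time, the measured TCP pose, the force, the opening and the grip force at its end, in the units of the state.
- r.get_state(): the state, without advancing time (a new reading comes with each control period).
- r.snapshot(name): name is "scene" or "top" or "wrist"; returns the picture (480x640x3 uint8, red, green, blue); there is no depth.
- r.camera_info(name): a dict with "fx", "fy", "cx", "cy" (pixels), "R" (3x3) and "t" (3): a world point X has camera coordinates R X + t. Camera axes: x right, y down, z forward; pixel columns grow to the right and rows downward; lengths in m; the calibration is good to about 2 mm. A picture is of the moment at which its call begins: read the wrist's pose just before it. camera_info takes no time and is no camera call; for the wrist camera it gives the pose at the moment of the call.
- r.finish_job(): hands the job in; it is judged then, once.
The state is a dict: "clock": time; "q": joint angles; "qd": joint speeds; "joint_torque": joint torques, N m; "tool_pos": TCP position; "eef_rot": TCP orientation; "contact_force": force on the tool from outside, world axes, zero at the start; "moment": the same for the moment, N m; "opening": opening from 0.0 (shut) to 1.0 (fully open); "finger_force": force on a finger pad.
Only numpy, scipy, OpenCV 4.12 (cv2) and the standard library are available. Lean on these libraries where they do the work, as an engineer would, in place of code of your own. Each camera call takes 0.05 s, during which the arm holds its last target. There are 200 camera calls.

### The job

Get the torque tester ready for the shift. First lift away the bottle that was left standing beside the bar-handled torque knob and stand it upright in the empty tray; then turn the chuck's sleeve clockwise, as seen from above, until all three jaws grip the test bit firmly; last turn the bar-handled knob clockwise until it clicks over its detent and stays in the notch beyond. Keep the bottle upright throughout, leave the small round dial as it is set, and do not disturb the spool, the carton or the heat sink.

Things in the scene. Friction and masses are not known exactly. Their poses are not given: they have to be found in the camera images.
- tester: Grey tester housing, fixed, a block 110 (x) by 200 (y) by 45 mm high; origin at the centre of its underside, z up; yaw within 0.4 rad. On its top: bar-handled torque knob at x 0, y -50 mm; round dial at x 0, y +72; the knob's sprung ball detent in a small aluminium block at x +49, y -50, up to 60 mm above the bench. At the start the bottle stands between knob and dial.
- knob (a joint): Turn of the torque knob (rad), growing clockwise seen from above. Starts between 0 and 0.2 and turns easily to 0.54, where a ridge on its rim meets the sprung ball: about 0.2 N m to push on, crest at 0.75; past it the ball snaps it on to 0.96 or more, in the notch, where it stays when let go. Short of the crest it springs back. Stop at 1.25.
- knob_grip (a point): Grip point on the torque knob's axis, 81 mm above the bench; turns with the knob. The black knob is a 60 mm disc (top at 59 mm above the bench) with an upright bar handle on it, 72 mm long (this point's x), 18 mm thick (y), 59 to 93 mm above the bench; a white line marks its -x end. At joint 0 the bar's x is yawed +0.6 rad from the tester's x.
- dial_mark (a point): White mark on the rim, 15 mm from the axis, of the small round dial on the tester (black, plain round, 34 mm diameter, 18 mm high, on the other end of the housing): not to be turned. It turns easily.
- chuck: Fixture chuck fixed to the bench: square aluminium plate 110 by 110 by 12 mm, origin at the centre of its underside, z up; in its middle, on a 62 mm core that ends 30 mm above the bench, the round sleeve. Its yaw varies within 0.6 rad.
- sleeve (a joint): Turn of the chuck sleeve (rad), growing clockwise seen from above; closes the jaws, each 5 mm per rad. Starts between 0 and 0.3; the jaws meet the bit at about 1.2 and go on with growing resistance: at 1.35 to 1.45 they grip firmly; let go, it springs back under 0.15 and stays tight. Stop at 1.6. Friction of 0.2 N m holds it where it is left.
- sleeve_grip (a point): Point on the sleeve's axis 68 mm above the bench, to grip at. The sleeve is a fluted steel tube, 52 mm outer diameter, from 31 to 83 mm above the bench. Above it only the jaws (to 98 mm, inside its diameter) and the bit's end (to 108 mm) stand up.
- jaw0: First of the three dark steel jaws at the top of the chuck, 84 to 98 mm above the bench; 120 degrees apart, they move radially. Origin on the chuck's axis at bench height when open (this pose moves inward by the closing).
- jaw1: Second jaw, likewise.
- jaw2: Third jaw, likewise.
- bit: Steel test bit, 78 mm long, standing loose on the core inside the chuck: foot 22 mm in diameter and 12 mm high, shaft 14 mm in diameter. Origin at the centre of its underside, 30 mm above the bench, z along it. The closing jaws centre it. 80 g.
- bottle: White closed rigid plastic bottle, about 200 g: straight body 52 mm in diameter, 125 mm high, grey cap 32 mm in diameter up to 150 mm. Origin at the centre of its underside, z up. It stands on the tester's top (45 mm above the bench), 65 to 80 mm from the knob's axis, too near for a gripper to turn the knob.
- tray: Empty open plastic tray fixed to the bench, 190 (x) by 150 (y) by 40 mm high, walls and floor 5 mm; origin at the centre of its underside, z up. Its yaw varies within 0.4 rad.
- spool: Bystander: spool of solder wire standing on end, 56 mm in diameter, 70 mm high, close beside the chuck, its centre 90 to 105 mm from the chuck's axis; origin at the centre of its underside. Loose.
- carton: Bystander: closed cardboard carton 90 by 140 by 100 mm high at the back of the work; origin at the centre of its underside. Loose.
- heatsink: Bystander: finned aluminium heat sink 60 by 110 by 38 mm high at the back of the work; origin at the centre of its underside. Loose.
Not all that is in view belongs to the job. What is shaped like the bottle but pink is not meant.

How it is judged:
On the way, in this order (a step that is already met when the one before it is completed fails the run):
1. the bottle stands upright in the tray, let go (x of bottle in the frame of tray between -0.068 and 0.068 m and y of bottle in the frame of tray between -0.048 and 0.048 m and z of bottle in the frame of tray below 0.012 m and angle between bottle's own z axis and vertical below 0.1 rad and contact force between bottle and the fingers below 0.05 N and linear speed of bottle below 0.03 m/s), for 0.2 s.
2. the three jaws grip the bit (contact force between each of jaw0, jaw1, jaw2 and bit above 1.5 N and value of joint sleeve above 1.1 rad and angle between bit's own z axis and vertical below 0.08 rad and horizontal distance between bit and chuck below 0.003 m), for 0.2 s.
3. the torque knob has gone over its detent into the next notch (value of joint knob above 0.9 rad), for 0.2 s.
At the end, for the whole second after the job is handed in: The bottle rests upright (within 0.1 rad) on the tray's floor; sleeve beyond 1.1 rad, each jaw pressing the bit with over 1.5 N, the bit upright (0.08 rad) and within 3 mm of the chuck's axis; torque knob at rest in its notch past the click, beyond 0.9 rad (all of step 1 and all of step 2 and value of joint knob above 0.9 rad and velocity of joint knob between -0.1 and 0.1 rad/s); the robot touches nothing.
It fails at once if the spool is shoved aside (distance of spool from where it was at the start of the episode above 0.03 m).
It fails at once if the carton is shoved aside (distance of carton from where it was at the start of the episode above 0.03 m).
It fails at once if the heat sink is shoved aside (distance of heatsink from where it was at the start of the episode above 0.03 m).
It fails at once if the bottle is tipped over (more than 0.6 rad) (angle between bottle's own z axis and vertical above 0.6 rad).
It fails at once if the round dial is turned (more than 0.2 rad) (distance of dial_mark from where it was at the start of the episode above 0.003 m).
It also fails if it takes over 61 s, if anything falls off the work surface, if the arm or the gripper's body presses on something with over 40 N, if the wrist force passes 120 N, or if a joint passes its speed limit or range.

## Working session

There is one attempt and no reset: what is moved stays moved. The work goes in short steps, Python scripts to look and compute and a tool call to move; the robot and the scene stay as the last step left them, time stands still between calls to the robot, and variables do not carry over. Pictures are saved under pics/ and viewed, at most 10 in all, crops included, and the job is handed in when it is done.

Besides the shell and the picture viewer there is one more tool, called after ">>>" as name(argument=value, ...), one argument or row to a line, values as JSON. move_arm: Moves the arm, as the interface text tells. Its arguments: {"type":"object","properties":{"targets":{"type":"array","items":{"type":"array","items":{"type":"array","items":{"type":"number"}}}},"newtons":{"type":"number"}},"required":["targets"]}

```bash
mkdir -p pics; ls; cat > h.py <<'E'
import numpy as np, cv2
from plant import r
from scipy.spatial.transform import Rotation as Ro
def snap(n,f):
    c=r.camera_info(n); im=r.snapshot(n); cv2.imwrite('pics/'+f,im[:,:,::-1]); return im,c
def ray(c,u,v):
    R=np.array(c['R']);t=np.array(c['t'])
    d=R.T@np.array([(u-c['cx'])/c['fx'],(v-c['cy'])/c['fy'],1]); return -R.T@t,d
def onz(c,u,v,z):
    o,d=ray(c,u,v); return o+d*(z-o[2])/d[2]
def proj(c,X):
    p=np.array(c['R'])@np.array(X)+np.array(c['t']); return c['fx']*p[0]/p[2]+c['cx'],c['fy']*p[1]/p[2]+c['cy']
def tri(rays):
    A=0;b=0
    for o,d in rays:
        d=d/np.linalg.norm(d);P=np.eye(3)-np.outer(d,d);A=A+P;b=b+P@o
    X=np.linalg.solve(A,b); return X
def delta(pos):  # world target -> tool mm
    s=r.get_state(); return Ro.from_quat(s['eef_rot']).inv().apply(np.array(pos)-s['tool_pos'])*1000
E
python3 - <<'E'
from h import *
a,c1=snap('scene','scene.png'); b,c2=snap('top','top.png')
np.save('scene.npy',a);np.save('top.npy',b)
for c in(c1,c2): print(c, -np.array(c['R']).T@c['t'])
print(r.get_state())
E
```

```text
pics
{'fx': 619.3806519807238, 'fy': 619.3806519807238, 'cx': 320.2646551966517, 'cy': 233.20961928138226, 'R': array([[-0.77883462,  0.62711679,  0.01188174],
       [ 0.5057293 ,  0.63905986, -0.57951736],
       [-0.37101821, -0.44533924, -0.81487327]]), 't': array([ 0.46294471, -0.23359698,  1.45022705])} [1.01675485 0.50480507 1.04087716]
{'fx': 528.1460977270544, 'fy': 528.1460977270544, 'cx': 307.9079736715108, 'cy': 232.1490153628644, 'R': array([[ 5.84019507e-03, -9.99982589e-01,  8.44807894e-04],
       [-9.80256162e-01, -5.89196098e-03, -1.97643977e-01],
       [ 1.97645514e-01,  3.26151239e-04, -9.80273505e-01]]), 't': array([-0.01983171,  0.56781568,  0.95115258])} [ 0.3687296  -0.01679604  1.04463178]
{'clock': 0.1, 'q': array([-1.25419107,  0.68990065, -0.1945155 ,  1.56622385,  0.15728517,
        0.90251801, -0.21507983]), 'qd': array([ 3.21841862e-05, -2.83691720e-03, -7.49824985e-04, -2.83377318e-03,
        5.60705383e-04, -4.18885799e-04, -1.02811735e-03]), 'joint_torque': array([-3.78170036e-03, -5.28496099e+01, -1.27174996e+00, -1.53838634e+01,
       -5.25589124e-02,  1.93150110e-03,  5.00284852e-05]), 'tool_pos': array([0.17428995, 0.59961543, 0.2379941 ]), 'eef_rot': array([ 1.40891363e-01,  9.90024714e-01, -8.28311857e-04, -6.00261867e-05]), 'contact_force': array([-0.46357138,  0.25517818, -0.88788467]), 'moment': array([ 0.01121308, -0.00723494,  0.03564114]), 'finger_force': 0.0, 'opening': 0.9978217445630344}
```

View pics/scene.png

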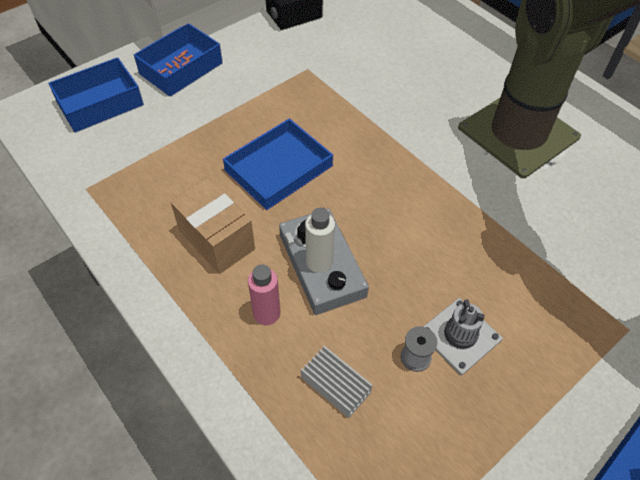

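View pics/top.png

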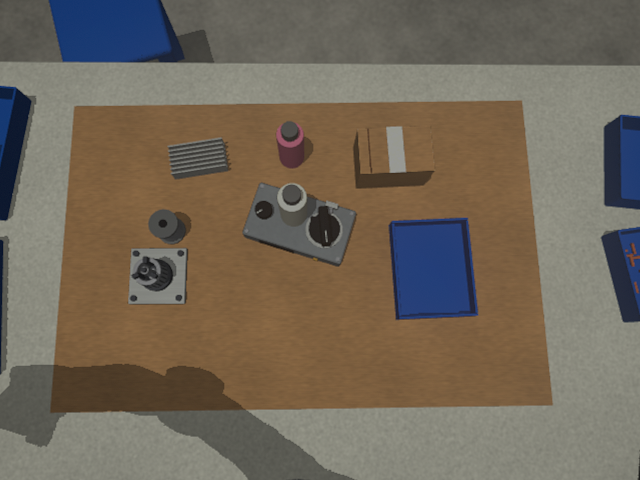

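The scene view shows the white bottle at (320,240) on the tester, the pink one at (265,295), the mat tray at (278,162), the chuck at (463,335) and the spool at (419,348). In the top view they are at: white cap (291,193), pink cap (290,130), tray (433,268), chuck (157,275), knob (324,228), dial (264,209).
Could be mistaken: bottle, white (292,200) or pink (290,145), so I choose white. Tray, on the mat (433,268), or at (625,275) filled, or (625,160) off the mat, so I choose the mat one. Knob, bar (324,228) or round dial (264,209), so I choose the bar.

```bash
cat > m.py <<'E'
from h import *
a=np.load('scene.npy');b=np.load('top.npy')
c1=r.camera_info('scene');c2=r.camera_info('top')
def comp(mask,p):
    n,l,s,ce=cv2.connectedComponentsWithStats(mask.astype(np.uint8)); i=l[p[1],p[0]]; return l==i,s[i],ce[i],i
for nm,im,c,p in(('scene',a,c1,(278,162)),('top',b,c2,(433,268))):
    h=cv2.cvtColor(im,cv2.COLOR_RGB2HSV)
    m,s,ce,i=comp((h[...,0]>100)&(h[...,0]<130)&(h[...,1]>120),p)
    q=cv2.boxPoints(cv2.minAreaRect(np.argwhere(m)[:,::-1].astype(np.float32)))
    hull=cv2.convexHull(np.argwhere(m)[:,::-1].astype(np.int32)); ap=cv2.approxPolyDP(hull,5,True)[:,0]
    print(nm,'tray',i,s,ap.tolist(),[onz(c,*u,.04)[:2].round(3).tolist() for u in ap])
A=cv2.resize(b[170:280,235:365],None,fx=6,fy=6,interpolation=cv2.INTER_CUBIC)[:, :]
cv2.imwrite('pics/topcrop.png',cv2.resize(A,(709,600))[:,:,::-1])
B=cv2.resize(a[195:325,265:385],None,fx=3.3,fy=3.3,interpolation=cv2.INTER_CUBIC)
C=cv2.resize(b[230:320,115:205],(400,429),interpolation=cv2.INTER_CUBIC)
cv2.imwrite('pics/crop2.png',np.hstack([B,C])[:,:,::-1]); print(B.shape)
E
python3 m.py
```

```text
scene tray 113 [ 223  119  110   90 5494] [[332, 155], [329, 167], [268, 208], [225, 170], [223, 159], [288, 119]] [[0.41, -0.189], [0.437, -0.166], [0.605, -0.157], [0.617, -0.297], [0.602, -0.326], [0.418, -0.337]]
top tray 11 [ 391  218   87  101 7071] [[477, 314], [399, 318], [392, 221], [466, 218]] [[0.416, -0.336], [0.408, -0.189], [0.594, -0.18], [0.601, -0.325]]
(429, 396, 3)
```

View pics/topcrop.png

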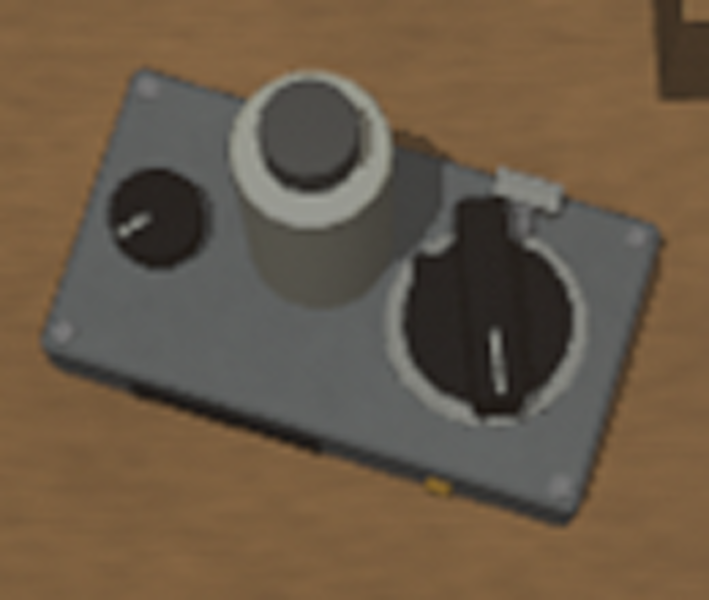

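View pics/crop2.png

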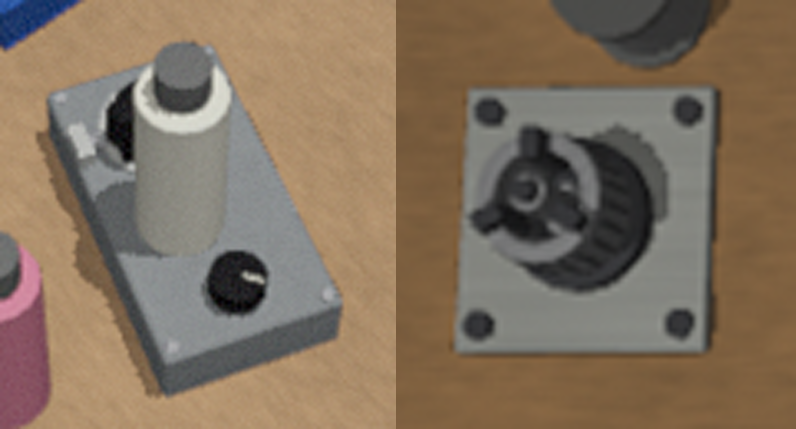

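The crops confirm the white bottle stands on the tester: cap centre at (309,132) in the top crop and (184,62) in the scene crop. The bar knob is at (490,310) and its white line is towards the near side. The round dial with its mark is at (158,218). The chuck shows three jaws around the bit at (530,190).

```bash
cat > m2.py <<'E'
from h import *
c1=r.camera_info('scene');c2=r.camera_info('top')
T=lambda u,v:(235+(u)/5.454,170+v/5.454)
S=lambda u,v:(265+u/3.3,195+v/3.3)
K=lambda u,v:(115+(u-396)/4.444,230+v/4.767)
def two(t,s): 
    X=tri([ray(c2,*t),ray(c1,*s)]); print('tri',X.round(4),np.subtract(proj(c2,X),t).round(1),np.subtract(proj(c1,X),s).round(1)); return X
print('cap');two(T(309,132),S(184,62))
print('cap via z', onz(c2,*T(309,132),.195)[:2],onz(c1,*S(184,62),.195)[:2])
print('dial');two(T(158,213),S(238,276))
p=np.array([onz(c2,*T(*q),.045)[:2] for q in((148,86),(61,332),(636,236),(562,487))])
print(p.round(3)); ct=p.mean(0); ey=(p[0]+p[1]-p[2]-p[3]); print('tester',ct,'yaw',np.arctan2(-ey[0],ey[1]))
y=np.arctan2(-ey[0],ey[1]); R=np.array([[np.cos(y),-np.sin(y)],[np.sin(y),np.cos(y)]])
print('knob',ct+R@[0,-.05],'dial',ct+R@[0,.072],'det',ct+R@[.049,-.05])
e=[onz(c2,*T(*q),.093)[:2] for q in((482,203),(497,413))]; print('bar',e,np.mean(e,0),np.linalg.norm(e[0]-e[1]),np.arctan2(*(e[0]-e[1])[::-1]))
p=np.array([onz(c2,*K(*q),.012)[:2] for q in((489,111),(688,110),(478,325),(680,323))]);print(p,'chuck',p.mean(0))
print('bit top',onz(c2,*K(529,187),.108))
E
python3 m2.py
```

```text
cap
tri [0.6047 0.0108 0.194 ] [ 0.1 -0.1] [0.1 0. ]
cap via z [0.60432954 0.01092526] [0.6053361  0.01122602]
dial
tri [0.6112 0.0684 0.0614] [-0.2  0.2] [-0.3 -0.1]
[[ 0.663  0.074]
 [ 0.572  0.103]
 [ 0.608 -0.101]
 [ 0.518 -0.074]]
tester [5.90189630e-01 3.00869596e-04] yaw -0.2995782491808637
knob [ 0.57543377 -0.04747218] dial [0.61143807 0.06909406] det [ 0.62225136 -0.06193293]
bar [array([ 0.60796554, -0.04490795]), array([ 0.53547679, -0.04994109])] [ 0.57172117 -0.04742452] 0.07266326793032725 0.06932223582856756
[[0.53223868 0.32347596]
 [0.53318771 0.23494299]
 [0.44388792 0.32208786]
 [0.44522162 0.23374387]] chuck [0.48863398 0.27856267]
bit top [0.48837262 0.27377537 0.108     ]
```

Everything checks out: cap top at 0.194, dial at 0.061, bar 73 mm long, bit on the chuck axis. The bottle is at (0.605,0.011) and the tray at (0.505,-0.258). I'll compute the reach.

```bash
python3 -c "
from h import *
print(delta([.605,.011,.26]),delta([.605,.011,.138]),delta([.505,-.258,.26]))"
```

```text
[-577.82025942 -445.12667174  -21.20216217] [-577.80628442 -444.92451618  100.79766954] [-556.83379319 -731.34397656  -20.73029977]
```

>>> move_arm(
  targets=[
    [[1,-30,-25,-20,0,0,0],[1,-75,-60,-20,0,0,0],[1,-120,-92,-20,0,0,0],[1,-165,-127,-20,0,0,0],[1,-210,-162,-20,0,0,0],[1,-255,-197,-20,0,0,0],[1,-300,-231,-20,0,0,0],[1,-345,-266,-20,0,0,0],[1,-390,-300,-20,0,0,0],[1,-435,-335,-20,0,0,0]],
  ],
)

```text
clock: 1.35
tool_pos: [0.4994, 0.1556, 0.2585]
eef_rot: [0.141, 0.99, 0.0, -0.0]
contact_force: [0.8, 0.8, 0.6]
opening: 1.0
finger_force: 0.0
```

>>> move_arm(
  targets=[
    [[1,-45,-35,0,0,0,0],[1,-80,-62,0,0,0,0],[1,-110,-85,0,0,0,0],[1,-130,-100,0,0,0,0],[1,-140,-108,0,0,0,0],[1,-143,-110,0,0,0,0],[1,-143,-110,0,0,0,0]],
  ],
)

```text
clock: 2.22
tool_pos: [0.6048, 0.0127, 0.2586]
eef_rot: [0.14, 0.99, 0.0, -0.0]
contact_force: [-0.8, -0.3, -0.1]
opening: 0.998
finger_force: 0.0
```

```bash
python3 - <<'E'
from h import *
im,c=snap('wrist','w1.png')
s=r.get_state();print(s['clock'],s['tool_pos'],s['eef_rot'],s['q'],s['contact_force'])
print(delta([.605,.011,.138]),-np.array(c['R']).T@c['t'])
print('cap expect',proj(c,[.605,.011,.195]), 'knob',proj(c,[.575,-.0475,.093]))
np.savez('w1.npz',im=im,**c)
E
```

```text
2.275 [0.60472888 0.01296842 0.25871902] [ 1.40038038e-01  9.90146002e-01  3.81865928e-04 -3.12344881e-04] [ 0.04620825  0.64286935 -0.25163731  1.60323654  0.18762273  0.91970282
  1.01845479] [-0.65848047 -0.90235003 -0.186216  ]
[ -0.89394297  -1.89675241 120.71715788] [0.53844661 0.03196327 0.40535638]
cap expect (np.float64(314.71430971093463), np.float64(262.1951708656684)) knob (np.float64(232.50522685920953), np.float64(205.40586778090795))
```

View pics/w1.png

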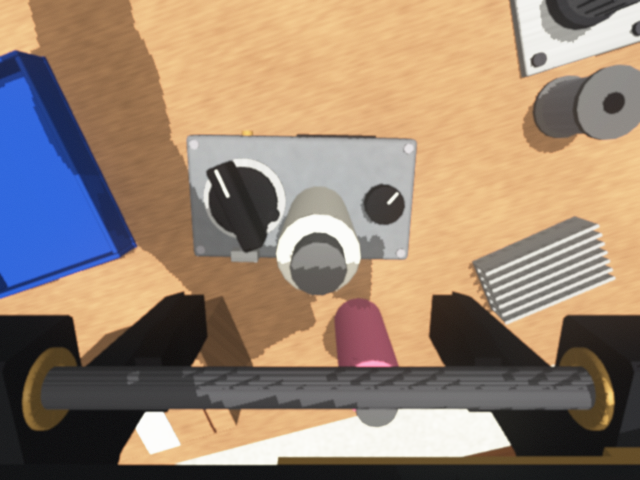

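The wrist view shows the white bottle's cap at (319,263), against (315,262) predicted, with the fingers straddling it and the pink bottle beyond at (365,340). The choice is confirmed, so I'll descend and grip.

>>> move_arm(
  targets=[
    [[1,0,-1,30,0,0,0],[1,0,-1,65,0,0,0],[1,0,-1,95,0,0,0],[1,0,-1,115,0,0,0],[1,0,-1,121,0,0,0],[0.2,0,-1,121,0,0,0],[0.2,0,-1,121,0,0,0],[0.2,0,-1,121,0,0,0],[0.2,0,-1,121,0,0,0],[0.2,0,-1,121,0,0,0]],
  ],
  newtons=25,
)

```text
clock: 3.52
tool_pos: [0.6055, 0.0111, 0.1383]
eef_rot: [0.141, 0.99, 0.0, 0.001]
contact_force: [0.6, 1.2, 3.2]
opening: 0.583
finger_force: 25.0
```

>>> move_arm(
  targets=[
    [[0.2,0,0,0,0,0,0],[0.2,0,0,-5,0,0,0],[0.2,0,0,-20,0,0,0],[0.2,0,0,-50,0,0,0],[0.2,0,0,-75,0,0,0],[0.2,0,0,-80,0,0,0]],
  ],
)

```text
clock: 4.28
tool_pos: [0.6059, 0.0106, 0.2198]
eef_rot: [0.141, 0.99, 0.0, 0.002]
contact_force: [0.2, 1.0, -3.0]
opening: 0.584
finger_force: 25.0
```

```bash
python3 -c "
from h import *
s=r.get_state();print(s['tool_pos'],s['opening'],s['finger_force'],s['contact_force'],delta([.505,-.258,.22]))"
```

```text
[0.60593344 0.01055136 0.21977385] 0.584327413879646 24.962885580025613 [ 0.20079179  0.95905632 -2.98284826] [  21.86521649 -286.05760372   -0.63597237]
```

>>> move_arm(
  targets=[
    [[0.2,2,-15,0,0,0,0],[0.2,5,-50,0,0,0,0],[0.2,8,-95,0,0,0,0],[0.2,11,-140,0,0,0,0],[0.2,14,-185,0,0,0,0],[0.2,18,-225,0,0,0,0],[0.2,21,-258,0,0,0,0],[0.2,22,-278,0,0,0,0],[0.2,22,-286,0,0,0,0],[0.2,22,-286,0,0,0,0]],
  ],
)

```text
clock: 5.52
tool_pos: [0.5042, -0.2573, 0.2174]
eef_rot: [0.141, 0.99, 0.0, -0.0]
contact_force: [-0.2, -0.2, -2.6]
opening: 0.582
finger_force: 25.0
```

>>> move_arm(
  targets=[
    [[0.2,0,0,20,0,0,0],[0.2,0,0,50,0,0,0],[0.2,0,0,80,0,0,0],[0.2,0,0,100,0,0,0],[0.2,0,0,110,0,0,0],[0.2,0,0,115,0,0,0],[0.2,0,0,118,0,0,0],[0.2,0,0,118,0,0,0]],
  ],
)

```text
clock: 6.52
tool_pos: [0.5044, -0.2579, 0.1001]
eef_rot: [0.141, 0.99, -0.0, 0.0]
contact_force: [0.4, 0.0, -3.5]
opening: 0.583
finger_force: 25.0
```

```bash
python3 - <<'E'
from h import *
s=r.get_state();print(s['tool_pos'],s['contact_force'])
im,c=snap('scene','s2.png'); cv2.imwrite('pics/s2c.png',cv2.resize(im[90:250,190:370],None,fx=3,fy=3)[:,:,::-1])
E
```

```text
[ 0.50436486 -0.25791527  0.10008286] [ 0.44787153  0.04520511 -3.47473979]
```

View pics/s2c.png

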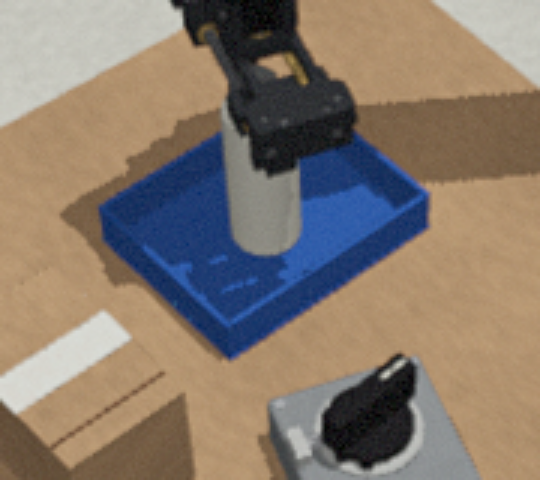

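The crop shows the bottle held upright inside the tray, its foot at (268,240), well clear of the walls. I'll lower it the last 2 mm, release and rise.

>>> move_arm(
  targets=[
    [[0.2,0,0,2,0,0,0],[0.2,0,0,2.5,0,0,0],[0.7,0,0,2,0,0,0],[1,0,0,2,0,0,0],[1,0,0,2,0,0,0],[1,0,0,2,0,0,0],[1,0,0,-20,0,0,0],[1,0,0,-60,0,0,0],[1,0,0,-110,0,0,0],[1,0,0,-160,0,0,0]],
  ],
)

```text
clock: 7.82
tool_pos: [0.5037, -0.2578, 0.2611]
eef_rot: [0.141, 0.99, 0.0, -0.0]
contact_force: [-0.4, -1.0, -0.8]
opening: 0.999
finger_force: 0.0
```

```bash
python3 -c "
from h import *
s=r.get_state();print(s['tool_pos'],s['opening'],s['q']);print(delta([.45,.2786,.26]),delta([.4886,.2786,.26]))"
```

```text
[ 0.50369311 -0.25776614  0.26105449] 0.9987217757457476 [ 0.57485346  0.59125461 -0.30457464  1.71682362  0.22061987  0.86787348
  1.46358083]
[201.17561786 500.09939517   1.28895973] [164.10772372 510.86651232   1.26866328]
```

>>> move_arm(
  targets=[
    [[0.85,5,15,0,0,0,0],[0.85,20,60,0,0,0,0],[0.85,38,118,0,0,0,0],[0.85,57,176,0,0,0,0],[0.85,75,234,0,0,0,0],[0.85,94,292,0,0,0,0],[0.85,112,350,0,0,0,0],[0.85,131,408,0,0,0,0],[0.85,148,460,0,0,0,0],[0.85,158,492,0,0,0,0]],
  ],
)

```text
clock: 9.07
tool_pos: [0.4876, 0.2622, 0.2585]
eef_rot: [0.139, 0.99, 0.0, -0.001]
contact_force: [0.8, 0.7, 0.4]
opening: 0.85
finger_force: 0.0
```

>>> move_arm(
  targets=[
    [[0.85,5,16,0,0,0,0],[0.85,6,19,0,0,0,0],[0.85,6,19,0,0,0,0],[0.85,6,19,0,0,0,0]],
  ],
)

```text
clock: 9.57
tool_pos: [0.4896, 0.2767, 0.2597]
eef_rot: [0.142, 0.99, -0.001, 0.0]
contact_force: [0.6, -0.1, 0.4]
opening: 0.845
finger_force: 0.0
```

```bash
python3 - <<'E'
from h import *
im,c=snap('wrist','w2.png')
s=r.get_state();print(s['clock'],s['tool_pos'],s['q'],s['opening'])
print(delta([.4886,.2786,.053]))
for z in(.108,.083,.012): print(z,proj(c,[.4886,.2786,z]))
np.savez('w2.npz',im=im,**c)
E
```

```text
9.625 [0.48955098 0.27696571 0.25970871] [-0.43478139  0.58525964 -0.26850144  1.7297431   0.19666112  0.85345279
  0.49520223] 0.8495619756795155
[  1.42623394   1.47336266 206.70719016]
0.108 (np.float64(320.0696556823162), np.float64(222.28738510845622))
0.083 (np.float64(319.9535799202169), np.float64(215.43386932450935))
0.012 (np.float64(319.7004253160105), np.float64(200.48674303104872))
```

View pics/w2.png

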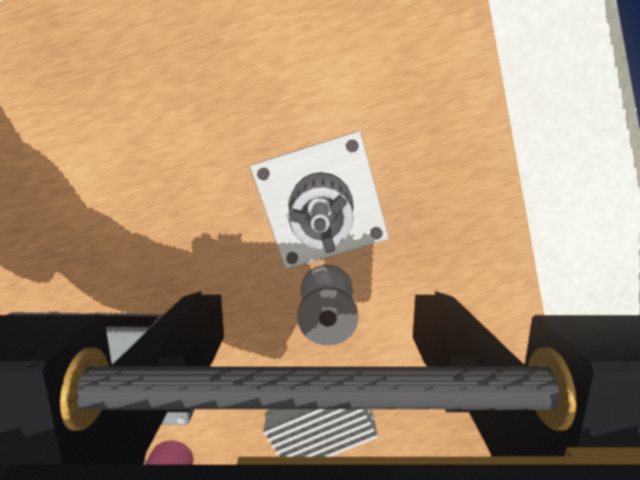

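The sleeve's top ring is at (321,216), against (320,215) predicted. The spool at (328,310) lies off the finger line. I'll descend with a -40° pre-turn.

>>> move_arm(
  targets=[
    [[0.85,1.4,1.5,20,0,0,-8],[0.85,1.4,1.5,50,0,0,-18],[0.85,1.4,1.5,80,0,0,-28],[0.85,1.4,1.5,110,0,0,-36],[0.85,1.4,1.5,135,0,0,-40],[0.85,1.4,1.5,160,0,0,-40],[0.85,1.4,1.5,185,0,0,-40],[0.85,1.4,1.5,200,0,0,-40],[0.85,1.4,1.5,206,0,0,-40],[0.85,1.4,1.5,206,0,0,-40]],
  ],
)

```text
clock: 10.88
tool_pos: [0.4885, 0.2804, 0.0539]
eef_rot: [-0.206, 0.979, 0.0, 0.0]
contact_force: [0.2, -0.2, 0.2]
opening: 0.847
finger_force: 0.0
```

>>> move_arm(
  targets=[
    [[0.2,0,0,0,0,0,0],[0.2,0,0,0,0,0,0],[0.2,0,0,0,0,0,0],[0.2,0,0,0,0,0,0],[0.2,0,0,0,0,0,0]],
  ],
  newtons=55,
)

```text
clock: 11.5
tool_pos: [0.4893, 0.279, 0.0542]
eef_rot: [-0.205, 0.979, -0.001, 0.001]
contact_force: [1.9, -4.3, 5.7]
opening: 0.574
finger_force: 55.0
```

```bash
python3 -c "
from h import *
s=r.get_state();print(s['tool_pos'],s['opening'],s['contact_force'],s['moment'],s['q'][6],Ro.from_quat(s['eef_rot']).as_matrix()[:2,1])"
```

```text
[0.48928314 0.2790431  0.05424751] 0.5744029374912166 [ 1.93344083 -4.33845382  5.68599584] [-0.95875502 -0.46885522 -0.0901743 ] 0.8619878480117027 [-0.40206739  0.91560736]
```

>>> move_arm(
  targets=[
    [[0.2,0,0,0,0,0,4],[0.2,0,0,0,0,0,11],[0.2,0,0,0,0,0,18],[0.2,0,0,0,0,0,25],[0.2,0,0,0,0,0,32],[0.2,0,0,0,0,0,39],[0.2,0,0,0,0,0,46],[0.2,0,0,0,0,0,52],[0.2,0,0,0,0,0,55],[0.2,0,0,0,0,0,55]],
  ],
)

```text
clock: 12.75
tool_pos: [0.4894, 0.2798, 0.0542]
eef_rot: [0.269, 0.963, 0.0, 0.001]
contact_force: [3.9, -3.9, 5.1]
opening: 0.572
finger_force: 55.0
```

```bash
python3 -c "
from h import *
s=r.get_state();y=Ro.from_quat(s['eef_rot']).as_matrix()[:2,1];print(s['tool_pos'],s['opening'],s['contact_force'],s['moment'],s['q'][6],np.degrees(np.arctan2(y[1],y[0])))"
```

```text
[0.48935074 0.27977925 0.05423136] 0.5721684014100783 [ 3.94026479 -3.88302351  5.09776339] [-1.16938981 -0.47398771 -0.10358516] 0.26337359053906345 58.73158804627017
```

>>> move_arm(
  targets=[
    [[0.2,0,0,0,0,0,3],[0.2,0,0,0,0,0,6],[0.2,0,0,0,0,0,8]],
  ],
)

```text
clock: 13.12
tool_pos: [0.4894, 0.2799, 0.0543]
eef_rot: [0.336, 0.942, 0.0, 0.001]
contact_force: [2.9, -3.0, 5.4]
opening: 0.572
finger_force: 55.0
```

```bash
cat > st.py <<'E'
from h import *
s=r.get_state();y=Ro.from_quat(s['eef_rot']).as_matrix()[:2,1];print(s['clock'],s['tool_pos'],s['opening'],s['finger_force'],s['contact_force'],s['moment'],s['q'][6],np.degrees(np.arctan2(y[1],y[0])),s['joint_torque'][6])
E
python3 st.py; python3 - <<'E'
from h import *
im,c=snap('scene','s3.png'); cv2.imwrite('pics/s3c.png',cv2.resize(im[270:390,400:520],None,fx=4,fy=4)[:,:,::-1])
E
```

```text
13.125 [0.48943444 0.27987651 0.05425732] 0.5718952188321863 55.00036817451473 [ 2.86593001 -3.04606153  5.37778304] [-1.00993303 -0.38780184  0.22860191] 0.18070328316058284 50.74950335262251 -0.06584272719919682
```

View pics/s3c.png

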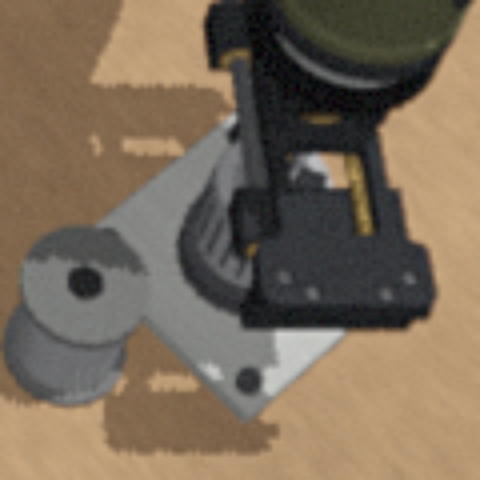

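The crop shows the gripper on the sleeve, clear of the spool. The twist moment has begun to rise.

>>> move_arm(
  targets=[
    [[0.2,0,0,0,0,0,2],[0.2,0,0,0,0,0,4],[0.2,0,0,0,0,0,5],[0.2,0,0,0,0,0,5]],
  ],
)

```text
clock: 13.68
tool_pos: [0.4895, 0.28, 0.0543]
eef_rot: [0.376, 0.927, 0.0, 0.001]
contact_force: [2.7, -3.1, 5.9]
opening: 0.574
finger_force: 55.0
```

```bash
python3 st.py
```

```text
13.675 [0.48947108 0.27995384 0.05425348] 0.5736349612199905 55.002407844294794 [ 2.74324415 -3.09052045  5.945574  ] [-1.12466259 -0.39501856  0.13992703] 0.1297911859888952 45.79865570138784 -0.1372344559058547
```

>>> move_arm(
  targets=[
    [[0.2,0,0,0,0,0,2],[0.2,0,0,0,0,0,4],[0.2,0,0,0,0,0,5],[0.2,0,0,0,0,0,5]],
  ],
)

```text
clock: 14.18
tool_pos: [0.4895, 0.28, 0.0542]
eef_rot: [0.416, 0.909, 0.0, 0.001]
contact_force: [3.7, -2.5, 6.0]
opening: 0.574
finger_force: 55.0
```

```bash
python3 st.py
```

```text
14.175 [0.48954747 0.27996431 0.05421943] 0.5738463214455999 55.00427719380241 [ 3.67322903 -2.54689061  5.97119906] [-1.11909379 -0.36395083  0.25772579] 0.078869697307965 40.832678438651236 -0.2677219547331333
```

>>> move_arm(
  targets=[
    [[0.2,0,0,0,0,0,2],[0.2,0,0,0,0,0,4],[0.2,0,0,0,0,0,4],[0.2,0,0,0,0,0,4]],
  ],
)

```text
clock: 14.68
tool_pos: [0.4896, 0.28, 0.0542]
eef_rot: [0.447, 0.894, 0.001, 0.001]
contact_force: [2.8, -2.4, 4.7]
opening: 0.573
finger_force: 55.0
```

```bash
python3 st.py
```

```text
14.675 [0.48958589 0.27999003 0.05424658] 0.5731646771617221 55.006242959643714 [ 2.80406647 -2.4453327   4.69996971] [-1.07988821 -0.33759798  0.26790451] 0.037976374334949846 36.833284307282895 -0.26323006488382816
```

>>> move_arm(
  targets=[
    [[0.2,0,0,0,0,0,2],[0.2,0,0,0,0,0,4]],
  ],
)

```text
clock: 14.92
tool_pos: [0.4896, 0.28, 0.0542]
eef_rot: [0.478, 0.878, 0.001, 0.001]
contact_force: [3.3, -4.2, 4.0]
opening: 0.571
finger_force: 55.0
```

```bash
python3 st.py
```

```text
14.925 [0.48962667 0.28003186 0.05423947] 0.5706686561447827 55.007706633768976 [ 3.27219773 -4.22454292  4.02059113] [-1.05472928 -0.34694369  0.61010983] -0.0028830716961983026 32.84898260069784 -0.4448526632040739
```

>>> move_arm(
  targets=[
    [[0.2,0,0,0,0,0,2],[0.2,0,0,0,0,0,2],[0.2,0,0,0,0,0,2]],
  ],
)

```text
clock: 15.3
tool_pos: [0.4896, 0.2801, 0.0542]
eef_rot: [0.493, 0.87, 0.001, 0.001]
contact_force: [4.1, -3.9, 5.6]
opening: 0.576
finger_force: 55.0
```

```bash
python3 st.py
```

```text
15.3 [0.48961308 0.28006127 0.05422857] 0.5764794900350624 55.00889639777597 [ 4.05778593 -3.86330025  5.64959183] [-1.03582207 -0.25356956  0.38372952] -0.022940022124070262 30.88082372036383 -0.449906587600708
```

>>> move_arm(
  targets=[
    [[0.65,0,0,0,0,0,0],[0.8,0,0,0,0,0,0],[0.8,0,0,0,0,0,0],[0.8,0,0,0,0,0,0],[0.8,0,0,-20,0,0,0],[0.8,0,0,-60,0,0,0],[0.8,0,0,-110,0,0,0],[0.8,0,0,-140,0,0,0],[0.8,0,0,-150,0,0,0],[0.8,0,0,-150,0,0,0]],
  ],
)

```text
clock: 16.55
tool_pos: [0.4881, 0.2804, 0.2035]
eef_rot: [0.494, 0.87, 0.0, -0.0]
contact_force: [-0.5, -0.4, -0.1]
opening: 0.799
finger_force: 0.0
```

```bash
python3 - <<'E'
from h import *
im,c=snap('wrist','w3.png');u,v=map(int,proj(c,[.4886,.2786,.098]))
k=cv2.resize(im[v-60:v+60,u-60:u+60],(480,480),interpolation=cv2.INTER_CUBIC)
d=np.load('w2.npz');c2=dict(d);u,v=map(int,proj(c2,[.4886,.2786,.098]))
k2=cv2.resize(d['im'][v-60:v+60,u-60:u+60],(320,480),interpolation=cv2.INTER_CUBIC)
k2=cv2.resize(d['im'][v-60:v+60,u-40:u+40],(320,480),interpolation=cv2.INTER_CUBIC)
cv2.imwrite('pics/jaws.png',np.hstack([k,k2])[:,:,::-1])
E
python3 st.py
```

```text
16.6 [0.48759907 0.28014962 0.20270781] 0.7979829615367131 0.0 [ 0.23252546 -0.05774704 -0.20579473] [-0.03396872  0.02750898 -0.00250078] -0.026748643404884115 30.806074612745636 -0.0010866917000385001
```

View pics/jaws.png

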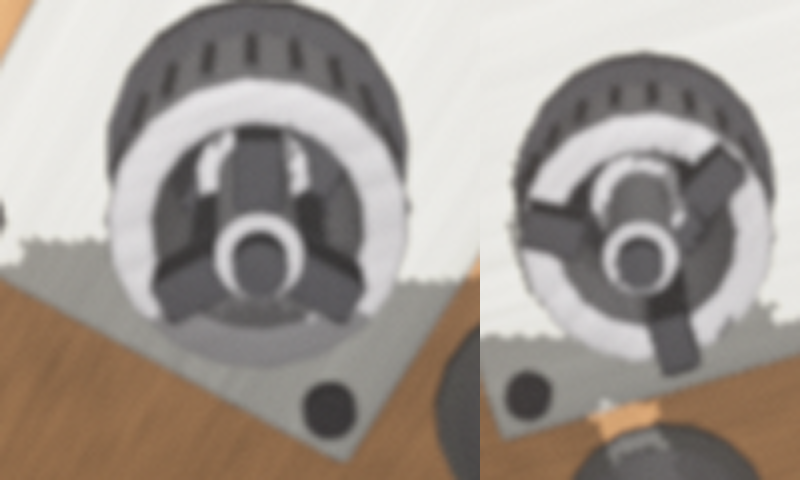

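On the left (after) the three jaws have closed onto the bit at (260,262), which stands centred. On the right (before) they stood out over the sleeve's rim. The chuck is gripped, so next is the knob, starting with a bar fix from the first wrist picture as a second view.

```bash
python3 - <<'E'
from h import *
d=dict(np.load('w1.npz'));im=d['im']
m=(im.max(2)<62).astype(np.uint8); m[:155]=0;m[258:]=0;m[:,:195]=0;m[:,292:]=0
p=[onz(d,*q,.093)[:2] for q in((221,168),(251,248))];print('hand',p,np.mean(p,0),np.degrees(np.arctan2(*(p[1]-p[0])[::-1])))
g=[onz(d,*q,.093)[:2] for q in((216,171),(228,197))];print('line',g,np.degrees(np.arctan2(*(g[1]-g[0])[::-1])))
# white line blob in disc region
w=((im.min(2)>170)).astype(np.uint8);w[:165]=0;w[200:]=0;w[:,:208]=0;w[:,236:]=0
n,l,s,ce=cv2.connectedComponentsWithStats(w);print(s,ce)
i=1+np.argmax(s[1:,4]);q=np.argwhere(l==i)[:,::-1];P=np.array([onz(d,*a,.093)[:2] for a in q]);U=np.linalg.svd(P-P.mean(0))[2][0];print('line pca',P.mean(0),np.degrees(np.arctan2(U[1],U[0])))
K=np.array([.5752,-.0475]);v=K-P.mean(0);print('axis-line dir',np.degrees(np.arctan2(v[1],v[0])),np.linalg.norm(v))
print(delta([.575,-.0475,.2]))
E
```

```text
hand [array([ 0.5455108 , -0.04633297]), array([ 0.61166001, -0.0447607 ])] [ 0.57858541 -0.04554683] 1.3615782753285195
line [array([ 0.54657435, -0.05074047]), array([ 0.56783166, -0.0486562 ])] 5.599928026082555
[[     0      0    640    480 307062]
 [   208    165      6      3     11]
 [   215    170     14     27    100]
 [   208    180      3     13     27]] [[319.5455706  239.52574724]
 [209.90909091 165.54545455]
 [221.54       183.16      ]
 [208.7037037  185.48148148]]
line pca [ 0.55644006 -0.04982476] 5.948276450923536
axis-line dir 7.064162682369791 0.018903438776470452
[-326.18122086  -92.72657393    2.84964572]
```

>>> move_arm(
  targets=[
    [[0.6,-10,-3,0,0,0,-5],[0.6,-40,-11,0,0,0,-12],[0.6,-80,-23,0,0,0,-20],[0.6,-125,-35,0,0,0,-28],[0.6,-170,-48,0,0,0,-36],[0.6,-215,-61,0,0,0,-44],[0.6,-260,-74,0,0,0,-52],[0.6,-295,-84,0,0,0,-59],[0.6,-318,-90,0,0,0,-64],[0.6,-326,-93,0,0,0,-65]],
  ],
)

```text
clock: 17.85
tool_pos: [0.5745, -0.0491, 0.2018]
eef_rot: [-0.049, 0.999, 0.0, -0.002]
contact_force: [0.4, -0.0, -0.6]
opening: 0.6
finger_force: 0.0
```

>>> move_arm(
  targets=[
    [[0.6,0,0,0,0,0,0],[0.6,0,0,0,0,0,0]],
  ],
)

```text
clock: 18.1
tool_pos: [0.5749, -0.0453, 0.2034]
eef_rot: [-0.051, 0.999, 0.001, -0.0]
contact_force: [-0.4, 1.0, 0.2]
opening: 0.601
finger_force: 0.0
```

```bash
python3 st.py; python3 - <<'E'
from h import *
print(delta([.5755,-.047,.066]))
im,d=snap('wrist','w4.png')
u,v=map(int,proj(d,[.555,-.05,.093]));w=(im.min(2)>170).astype(np.uint8);m=np.zeros_like(w);m[v-28:v+28,u-22:u+22]=1;w*=m
n,l,s,ce=cv2.connectedComponentsWithStats(w);print(u,v,s[1:],ce[1:])
i=1+np.argmax(s[1:,4]);q=np.argwhere(l==i)[:,::-1];P=np.array([onz(d,*a,.093)[:2] for a in q]);U=np.linalg.svd(P-P.mean(0))[2][0];print('line pca',P.mean(0),np.degrees(np.arctan2(U[1],U[0])))
h=cv2.cvtColor(im,cv2.COLOR_RGB2HSV);a,b=map(int,proj(d,[.5755,-.047,.093]))
for a2,b2,n in((-.0,.0,''),):
  for z in(.093,):
    for X in([.6115,-.0435,z],[.5395,-.0505,z],[.575,-.038,z],[.575,-.056,z]): print(proj(d,X))
E
```

```text
18.1 [ 0.5748625  -0.04531492  0.20341031] 0.6014290904495504 0.0 [-0.41996916  0.96957032  0.21221406] [-0.03293407 -0.00146308 -0.00063423] 1.3655390093254394 95.89070898547124 -0.006303993577603251
[ -0.54903108  -1.91743057 137.40765066]
314 208 [[292 180  44  17 359]
 [313 194   5  35 148]] [[312.84401114 185.01671309]
 [314.66216216 211.61486486]]
line pca [ 0.54028912 -0.05240391] 96.66378266512942
(np.float64(315.4667348083858), np.float64(290.981414563606))
(np.float64(315.97490455935974), np.float64(184.0903946038195))
(np.float64(329.46931203993506), np.float64(240.14979401525957))
(np.float64(302.081622228034), np.float64(237.42565049587313))
```

View pics/w4.png

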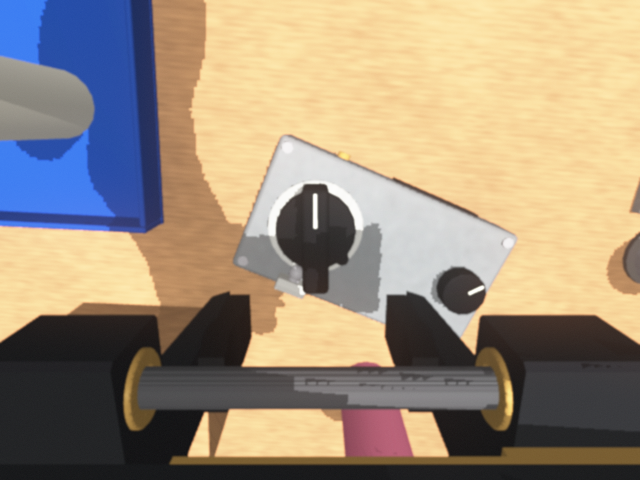

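The bar knob, white line up, spans (315,185) to (316,291) exactly as predicted and in line with the tool. The bottle is in the tray and the dial is clear at (461,290). I'll descend and grip.

>>> move_arm(
  targets=[
    [[0.6,0,-1,25,0,0,0],[0.6,0,-1,65,0,0,0],[0.6,0,-1,100,0,0,0],[0.6,0,-1,125,0,0,0],[0.6,0,-1,135,0,0,0],[0.6,0,-1,137,0,0,0],[0.1,0,-1,137,0,0,0],[0.1,0,-1,137,0,0,0],[0.1,0,-1,137,0,0,0],[0.1,0,-1,137,0,0,0]],
  ],
  newtons=40,
)

```text
clock: 19.4
tool_pos: [0.5755, -0.047, 0.0672]
eef_rot: [-0.051, 0.999, 0.001, 0.0]
contact_force: [-0.9, 2.3, 2.1]
opening: 0.197
finger_force: 40.0
```

```bash
python3 st.py
```

```text
19.4 [ 0.57552282 -0.04704658  0.06717668] 0.1965616090936493 40.00035532750189 [-0.86016194  2.29460685  2.07594185] [0.61613121 0.07879484 0.00152987] 1.274345591536225 95.83960798882495 -0.005881267570657656
```

>>> move_arm(
  targets=[
    [[0.1,0,0,0,0,0,4],[0.1,0,0,0,0,0,10],[0.1,0,0,0,0,0,16],[0.1,0,0,0,0,0,22],[0.1,0,0,0,0,0,28],[0.1,0,0,0,0,0,34],[0.1,0,0,0,0,0,40],[0.1,0,0,0,0,0,46],[0.1,0,0,0,0,0,50],[0.1,0,0,0,0,0,50]],
  ],
)

```text
clock: 20.65
tool_pos: [0.576, -0.0458, 0.0672]
eef_rot: [0.375, 0.927, 0.001, 0.0]
contact_force: [0.2, 5.5, 4.1]
opening: 0.2
finger_force: 40.0
```

```bash
python3 st.py
```

```text
20.65 [ 0.57598908 -0.04584616  0.06715882] 0.1996764792456215 40.00110978260636 [0.24995427 5.50643136 4.1260442 ] [ 1.10913953  0.05507567 -0.03860446] 0.7219810883423393 45.94098887758761 -0.1215776614844799
```

>>> move_arm(
  targets=[
    [[0.3,0,0,0,0,0,0],[0.6,0,0,0,0,0,0],[0.6,0,0,0,0,0,0],[0.6,0,0,-15,0,0,0],[0.6,0,0,-50,0,0,0],[0.6,0,0,-95,0,0,0],[0.6,0,0,-130,0,0,0],[0.6,0,0,-140,0,0,0],[0.6,0,0,-140,0,0,0],[0.6,0,0,-140,0,0,0]],
  ],
)

```text
clock: 21.9
tool_pos: [0.5744, -0.0482, 0.2055]
eef_rot: [0.376, 0.927, -0.0, -0.001]
contact_force: [0.6, -0.4, -0.3]
opening: 0.601
finger_force: 0.0
```

```bash
python3 st.py; python3 - <<'E'
from h import *
im,d=snap('wrist','w5.png');tp,c2=snap('top','top5.png')
best=None
w=(im.min(2)>170).astype(np.uint8);u,v=map(int,proj(d,[.5755,-.047,.093]));m=np.zeros_like(w);cv2.circle(m,(u,v),58,1,-1);w*=m
n,l,s,ce=cv2.connectedComponentsWithStats(w)
for i in range(1,n):
  if s[i,4]<25: continue
  q=np.argwhere(l==i)[:,::-1];P=np.array([onz(d,*a,.093)[:2] for a in q]);U=np.linalg.svd(P-P.mean(0))[2][0];print(s[i],'mean rel axis',P.mean(0)-[.5755,-.047],np.degrees(np.arctan2(U[1],U[0]))%180-180)
# bottle in tray: grey cap top in the top view at z=.155, expected at (.504,-.258)
a=proj(c2,[.504,-.258,.155]);h=cv2.cvtColor(tp,cv2.COLOR_RGB2HSV);x,y=map(int,a);print('cap px',a,tp[y,x])
k=((h[...,1]<60)).astype(np.uint8);n,l,s,ce=cv2.connectedComponentsWithStats(k);print(s[l[y,x]],ce[l[y,x]])
e=np.load('top.npy').astype(int)
for nm,b in(('spool',(140,200,190,245)),('heatsink',(160,130,235,185)),('carton',(350,120,440,190)),('dial',(250,198,276,220))):
  print(nm,np.abs(e-tp)[b[1]:b[3],b[0]:b[2]].mean())
E
```

```text
21.9 [ 0.57441695 -0.04818458  0.20550033] 0.6010880839145868 0.0 [ 0.58154838 -0.3880642  -0.25731503] [-0.0816182  -0.00741647 -0.03215009] 0.7434365797386606 45.80371064341252 5.3113421927264426e-05
[ 261  180   69   88 1529] mean rel axis [-0.0253138  -0.00996177] -61.07498264089622
[ 332  182   46   77 1023] mean rel axis [0.01055712 0.02768663] -23.878417673771025
[320 192   5  35 171] mean rel axis [-0.01292247  0.01483672] -44.02463220522887
[337 274  26  19 188] mean rel axis [ 0.03658017 -0.0079093 ] -101.42579161692952
cap px (np.float64(449.6721142779078), np.float64(258.388791684945)) [92 92 89]
[ 412  245   48   37 1160] [437.22758621 263.54568966]
spool 17.66888888888889
heatsink 19.31822222222222
carton 27.805238095238096
dial 13.741841491841491
```

The knob's line is at -44° after letting go, which puts the joint at about 1.07 rad, in the notch. The bottle's cap is where it should be, and the robot touches nothing. Handing in.

```bash
python3 -c "
from h import *
print(r.finish_job())"
```

```text
the job is handed in; nothing more can be done
None
```

The job is handed in at about 22 s of the 61 s allowed, and no verdict came back: the bottle stands upright in the tray, the jaws have closed on the centred bit, and the torque knob rests in its notch at about 1.07 rad. The jaws' grip was judged from the rising turning torque and a close picture, not measured as a force.

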